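# Unlock the band saw's isolator and switch it on

## Robot

A 6-joint arm with a two-finger parallel gripper is mounted at the origin on the work surface. World frame = base frame: x ahead of the robot, y to its left, z up, the work surface at z = 0. Lengths are in m, angles in rad, forces in N, time in s.
With the tool pointing down it reaches from about 0.275 to 1 m from the base axis. Payload 8.4 kg.
Tool frame: the origin (TCP) lies on the centre line of the jaws, within the pads' length; the fingertips stand 17 mm ahead of it and the grasp point (between the pads) lies 2 mm behind it (bot.tcp_to_tips is the y of the fingertips in the tool frame, in m); y points along the fingers, z is the direction in which the jaws open and shut, and the axes are right-handed (so a half turn about y gives the same grasp; the last joint's range is limited). The gripper opens to 85 mm and grips with 20 to 120 N. Pads are 22 mm wide; open, the fingers measure 114 mm over their backs; the gripper's body (76 mm by 85 mm) begins 54 mm behind the grasp point. The pads swing forward as they close: fully open they stand 13 mm farther back than shut.
Start: joints at [1.228, 0.353, 1.633, -0, 1.155, -0.002], TCP at [0.209, 0.589, 0.248] pointing down, gripper open.
Joint ranges: [-2.63, 2.63], [-0.92, 2.1], [0.06, 2.66], [-1.3, 4.44], [0, 2.69], [-3.02, 3.02]. Speed limits (rad/s): [2.22, 2.22, 2.79, 3.14, 3.14, 3.14].

## Interface

Orientations are given as a unit quaternion [x, y, z, w].
In Python, from workcell import bot, hand, kinematics, get_obs, vision, hand_in gives the robot as it stands. The module is installed in compiled form; this text tells all that it offers. Calls block until the motion is done:
- bot.reach(position, orientation): joint-space move of the TCP to a pose.
- bot.servo_line(position, ori=None, velocity=0.15): straight line of the TCP; ori=None keeps the orientation; velocity is the mean speed in m/s.
- bot.goto_joints(angles): joint-space move.
- hand.move_gripper(opening, strength=None): finger opening in m; strength is the grip in N (None keeps the last); returns when the fingers have stopped.
- bot.dwell(seconds).
- kinematics.solve_ik(position, orientation): joint angles nearest the present ones, or None.
- get_obs(): the state.
- vision.read_camera(name): name is "scene" or "top" or "wrist"; returns a dict with "frame" (480x640x3 uint8, red, green, blue), "intrinsics" (3x3 intrinsics, pixels), "dist" ([k1, k2, p1, p2, k3] as OpenCV has them; the pictures are not rectified), "view" (4x4, takes a point from world to camera coordinates). Camera axes: x right, y down, z forward; pixel columns grow to the right and rows downward; lengths in m; the calibration is good to about 2 mm. A picture is of the moment at which its call begins. There is no depth.
A pose or a line that the arm cannot do raises bot.IKError and nothing moves.
- hand_in(): hands the job in, once; it reports no verdict.
The state is a dict: "time_s": time; "joint_pos": joint angles; "joint_vel": joint speeds; "joint_efforts": joint torques, N m; "position": TCP position; "orientation": TCP orientation; "wrist_force": force on the tool from outside, world axes, zero at the start; "ft_torque": the same for the moment, N m; "gripper_width": finger opening in m.
Only numpy, scipy, OpenCV 4.12 (cv2) and the standard library are available. Lean on these libraries where they do the work, as an engineer would, in place of code of your own. Each camera call takes 0.05 s, during which the arm holds its last target.

## Task

The band saw is locked off: first draw the orange-headed lock pin out of its bore in the sloping console and park it upright in the notch of the blue bracket, fully in and resting on its collar. Then push the red spring knob in, turn it clockwise under the yellow safety stop as far as it goes to the green ON mark, and let it spring back out. Leave the wood blanks, the wrench and the pliers where they are.

Things in the scene. Friction and masses are not known exactly. Their poses are not given: they have to be found in the camera images.
- console: Fixed grey wedge, 240 deep, 230 wide, 213 mm high. Origin: centre of underside; x to its high back, y left, z up. Its face slopes 30 degrees, low at the front towards the robot; outward normal (-sin 30, 0, cos 30). Face centre at (0, 0, 145 mm). 'Height' = distance out from the face. Red knob low on the face, lock pin up-left of it, then the yellow stop, then the green ON mark; two lamps upper right.
- knob_push (a joint): how far the knob is pushed in along the inward face normal, m: 0 = sprung fully out, 0.012 = fully in. Spring about 6 N to start, 15 N fully in; it springs out when let go.
- knob_turn (a joint): knob turn, rad, clockwise seen from outside. 0 = OFF end stop (arm to console's left); 1.40 = ON end stop (arm at the green mark, nearly straight up the slope). Pin in: arm blocked at about 0.2. Pin out, knob not pushed: the arm strikes the safety stop at about 0.55; pushed in 7.5 mm or more it passes under, and is clear beyond about 1.05. Stays where left (friction 0.06 N m). Starts near 0.
- knob_grip (a point): knob axis, mid-height of the red grip bar; moves and turns with it. z: out along the face normal; y: along the bar to the arm's end; x: across it. At turn 0, y is the console's y. Bar 76 mm (y) x 18 (x) x 36 high. 18 mm below this point: top of a black disc, radius 42, 12 thick, 40 mm above the face when out. Steel arm, 16 wide, level with the disc, reaches 90 mm from the axis.
- safety_stop (a point): centre of the yellow safety-stop bar, 82 mm from the knob axis, 0.80 rad clockwise from the arm's place at turn 0. Bar 12 mm wide, 48 long (pointing at the knob axis), underside 32.5 and top 44 mm above the face, carried by a yellow post at its outer end, clear of the arm. Fixed to the console. Axes as the console's.
- pin: loose lock pin, 152 mm long, about 0.13 kg: steel shank 12 mm in diameter, 102 long; steel collar 32 in diameter, 6 thick; round orange head 24 in diameter, 44 long. Origin: shank tip; z along the pin to the head. At first it stands square to the sloping face in a blind bore 13.5 mm wide, 40 deep (it may lean 2 or 3 degrees in it), its collar's underside 62 mm above the face, 74 mm from the knob axis.
- pin_head (a point): near the middle of the orange head on the pin's axis, 132 mm from the tip, 24 mm above the top of the collar; z along the pin to the head.
- pin_collar (a point): centre of the underside of the collar, 102 mm from the tip; z along the pin to the head.
- bore_mouth (a point): centre of the mouth of the bore, on the sloping face. Axes as the console's (z vertical).
- bracket: fixed blue parking bracket, standing left or right of the console: foot 100 x 100 x 12 mm, a post at its back (x from 28 to 50 mm, 44 wide) and a level fork plate 10 thick, 68 wide (x from -36 to 50 mm), top 130 mm above the table. Origin: centre of the foot's underside; z up, x from the open side of the notch to the post.
- notch (a point): where the parked pin's axis belongs: in the fork plate's notch, at the height of the plate's top (130 mm). Axes as the bracket's. Notch: straight slot 20 mm wide, open at its -x side (mouth at x = -36 mm, roughly facing the robot), closed end at x = +10 mm. The pin enters upright from the mouth or from above and hangs with its collar on the plate.
- blank_a: band-sawn wooden blank, 200 x 95 x 45 mm, wavy sides, loose bystander on the other side of the console from the bracket; origin: centre of the underside, x along its length
- blank_b: second wooden blank, 200 x 95 x 40 mm, lying on the first, bystander; origin: centre of the underside, x along its length
- wrench: steel wrench, 190 mm long, lying on the table at the far right, bystander; x along its length
- pliers: pliers with orange handles, 175 mm long, lying on the table at the far left, bystander; x along its length, jaws at +x
Things that resemble listed ones, but are neither listed nor needed, are in the scene too. Of the things shaped like the pin, the steel one is meant. Of the things that look like the bracket, the smaller one is meant.

How it is judged:
On the way, in this order (a step that is already met when the one before it is completed fails the run):
1. the lock pin is drawn right out of its bore (distance between pin and bore_mouth above 0.05 m and height (world z) of pin above 0.02 m), for 0.1 s.
2. the pin hangs upright in the bracket's notch (horizontal distance between pin_collar and notch below 0.014 m and z of pin_collar in the frame of notch between -0.004 and 0.005 m and angle between pin's own z axis and vertical below 0.15 rad), for 0.2 s.
3. the knob is pushed in and turned under the safety stop (value of joint knob_push above 0.006 m and value of joint knob_turn above 0.65 rad), for 0.05 s.
At the end, for the whole second after the job is handed in: The pin hangs upright (within 0.15 rad) in the notch, its axis within 14 mm of the notch point and its collar on the plate (within 5 mm), at rest; the knob is turned to ON (beyond 1.2 of 1.4 rad) and has sprung out (less than 2 mm in) (all of step 2 and value of joint knob_turn above 1.2 rad and value of joint knob_push below 0.002 m and velocity of joint knob_turn below 0.05 rad/s and linear speed of pin below 0.02 m/s); the robot touches nothing.
It fails at once if the lower wood blank is moved by more than 30 mm (distance of blank_a from where it was at the start of the episode above 0.03 m).
It fails at once if the upper wood blank is moved by more than 30 mm (distance of blank_b from where it was at the start of the episode above 0.03 m).
It fails at once if the wrench is moved by more than 30 mm (distance of wrench from where it was at the start of the episode above 0.03 m).
It fails at once if the pliers is moved by more than 30 mm (distance of pliers from where it was at the start of the episode above 0.03 m).
It also fails if it takes over 56 s, if anything falls off the work surface, if the arm or the gripper's body presses on something with over 40 N, if the wrist force passes 120 N, or if a joint passes its speed limit or range.

## Working session

There is one attempt and no reset: what is moved stays moved. The work goes in short steps, each a Python script; the robot and the scene stay as the last script left them, time stands still between calls to the robot, and variables do not carry over. Pictures are saved under pics/ and viewed, and the job is handed in when it is done.

```bash
mkdir -p pics; ls; python3 - <<'E'
from workcell import bot, hand, kinematics, get_obs, vision
import cv2,numpy as np
print(get_obs())
np.set_printoptions(precision=4,suppress=True)
for n in ["scene","top","wrist"]:
    d=vision.read_camera(n)
    cv2.imwrite(f"pics/{n}0.png",d["frame"][:,:,::-1])
    np.savez(f"pics/{n}0.npz",**d)
    print(n,d["intrinsics"],d["dist"],d["view"])
print(bot.tcp_to_tips)
E
```

```text
pics
{'time_s': 0.0, 'joint_pos': array([ 1.22761232e+00,  3.53653913e-01,  1.63412340e+00, -1.60625217e-05,
        1.15519362e+00, -2.39157572e-03]), 'joint_vel': array([9.36297914e-04, 2.32950201e-04, 1.61855094e-03, 6.73552425e-04,
       6.68895762e-05, 3.74262529e-05]), 'joint_efforts': array([ 5.60173557e-04, -6.05237103e+01, -3.42088187e+01,  1.08225527e-04,
        8.93724005e-03, -4.69328529e-05]), 'position': array([0.20874625, 0.58863785, 0.24756265]), 'orientation': array([ 0.69734738, -0.11998248,  0.11982515, -0.69638551]), 'wrist_force': array([-0.4932779 , -0.07245833,  0.02781331]), 'ft_torque': array([0.00545025, 0.00815992, 0.00875356]), 'gripper_width': 0.08516480893114776}
scene [[492.4513   0.     329.3977]
 [  0.     492.4513 243.6897]
 [  0.       0.       1.    ]] [-0.1369  0.      0.      0.      0.    ] [[-0.5599  0.8286 -0.0034  0.3128]
 [ 0.7032  0.473  -0.5308 -0.3023]
 [-0.4382 -0.2996 -0.8475  1.5328]
 [ 0.      0.      0.      1.    ]]
top [[564.1359   0.     316.935 ]
 [  0.     564.1359 246.7465]
 [  0.       0.       1.    ]] [-0.1526  0.      0.      0.      0.    ] [[ 0.0132 -0.9999 -0.0004  0.0145]
 [-0.9928 -0.013  -0.1188  0.5622]
 [ 0.1187  0.002  -0.9929  1.4192]
 [ 0.      0.      0.      1.    ]]
wrist [[371.2129   0.     314.5661]
 [  0.     371.2129 244.1601]
 [  0.       0.       1.    ]] [-0.0681  0.      0.      0.      0.    ] [[ 0.3337  0.9427 -0.0015 -0.6237]
 [ 0.891  -0.3149  0.3269 -0.044 ]
 [ 0.3077 -0.1104 -0.945   0.3812]
 [ 0.      0.      0.      1.    ]]
0.017
```

View pics/scene0.png

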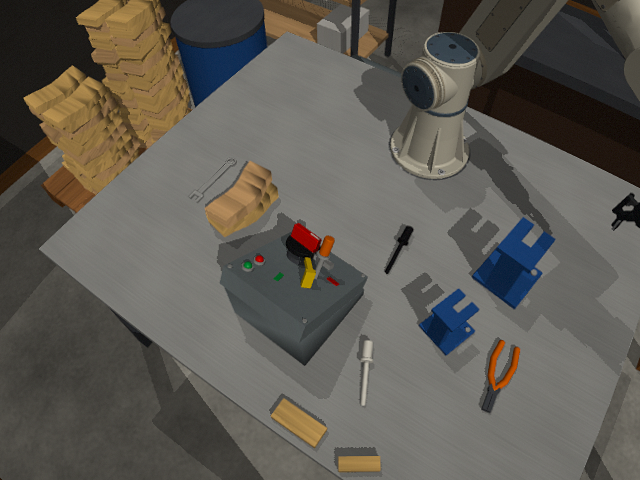

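View pics/top0.png

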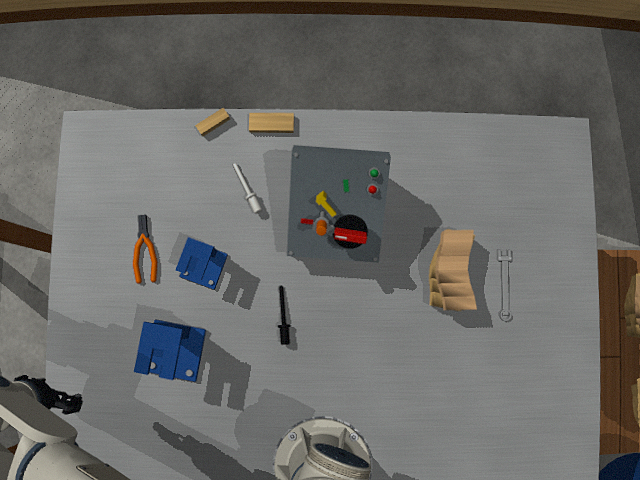

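View pics/wrist0.png

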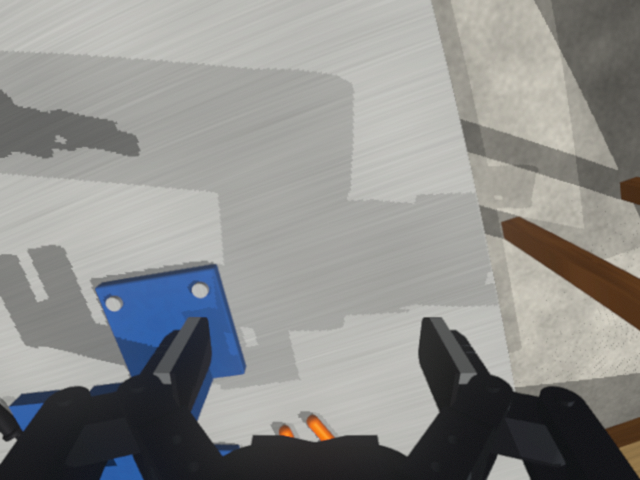

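Pin candidates in the top view: orange-headed steel pin standing in the console (321,227), black pin lying (284,315), white pin lying (247,188). The console one fits: steel shank, orange head, in the bore. Brackets: (203,262) and (170,350); the first is the smaller. I'll confirm both in enlarged crops.

```bash
python3 - <<'E'
import cv2
t=cv2.imread("pics/top0.png"); s=cv2.imread("pics/scene0.png")
def crop(im,x0,y0,w,h,f,n): cv2.imwrite(n,cv2.resize(im[y0:y0+h,x0:x0+w],None,fx=f,fy=f,interpolation=cv2.INTER_CUBIC))
crop(t,280,140,120,140,4.28,"pics/c1.png")
crop(t,130,220,140,170,3.5,"pics/c2.png")
crop(s,210,210,170,160,3.7,"pics/c3.png")
crop(s,410,210,150,150,4,"pics/c4.png")
E
```

```text
(no output)
```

View pics/c1.png

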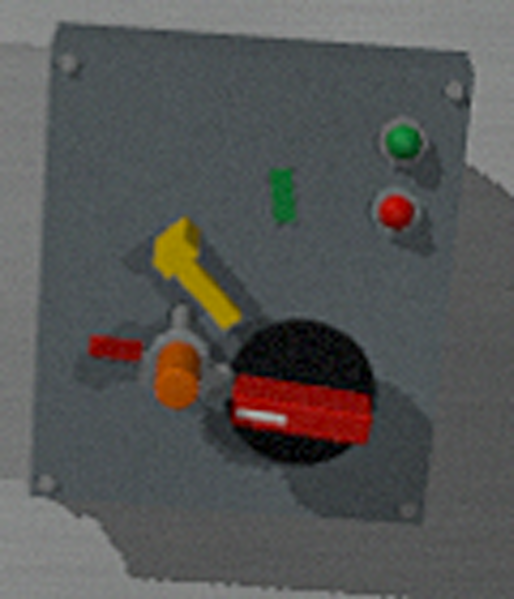

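View pics/c2.png

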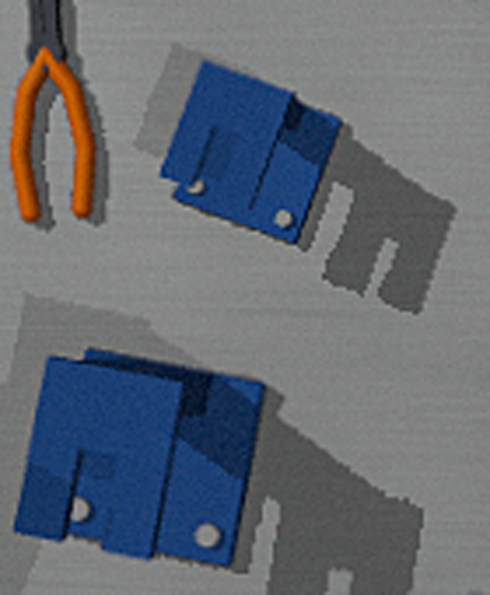

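View pics/c3.png

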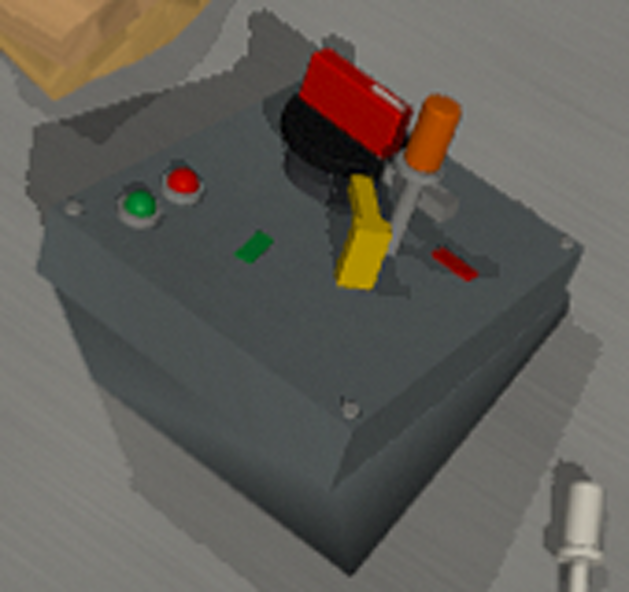

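View pics/c4.png

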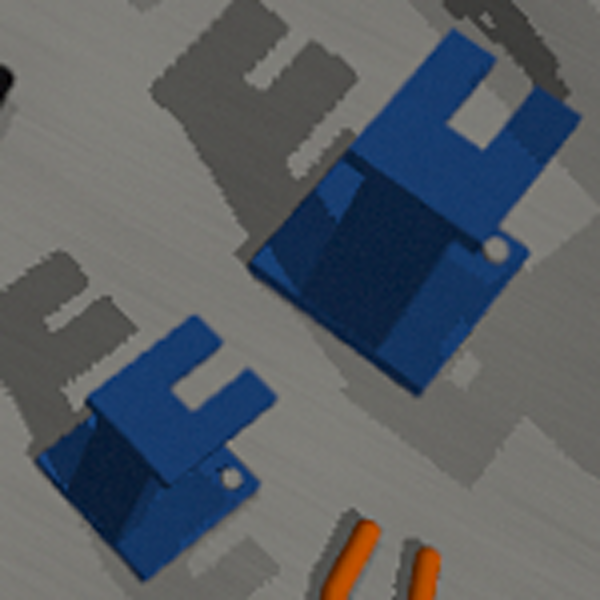

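```bash
cat > h.py <<'E'
import numpy as np,cv2
from scipy.optimize import least_squares
from scipy.spatial.transform import Rotation as R
np.set_printoptions(precision=4,suppress=True)
def proj(d,P):
    V=d["view"]; P=np.atleast_2d(np.asarray(P,float))
    rv=cv2.Rodrigues(V[:3,:3])[0]
    return cv2.projectPoints(P.reshape(-1,1,3),rv,V[:3,3],d["intrinsics"],d["dist"])[0].reshape(-1,2)
def ray(d,uv):
    p=cv2.undistortPoints(np.array(uv,float).reshape(-1,1,2),d["intrinsics"],d["dist"]).reshape(2)
    Rm=d["view"][:3,:3]; c=-Rm.T@d["view"][:3,3]; v=Rm.T@np.array([p[0],p[1],1]); return c,v/np.linalg.norm(v)
def tri(obs):
    A=np.zeros((3,3));b=np.zeros(3)
    for d,uv in obs:
        c,v=ray(d,uv);M=np.eye(3)-np.outer(v,v);A+=M;b+=M@c
    X=np.linalg.solve(A,b)
    return X,[np.round(proj(d,X)[0]-uv,1) for d,uv in obs]
def load(n): return dict(np.load(n))
def con(p,L):  # console local -> world
    x,y,a=p; c,s=np.cos(a),np.sin(a); L=np.atleast_2d(L)
    return np.c_[x+c*L[:,0]-s*L[:,1], y+s*L[:,0]+c*L[:,1], L[:,2]]
def face(u,v,h): # u up slope, v left, h out -> console local
    c,s=np.cos(np.pi/6),np.sin(np.pi/6)
    return np.array([u*c-h*s, v, .145+u*s+h*c])
E
python3 - <<'E'
from h import *
T=load("pics/top0.npz");S=load("pics/scene0.npz")
for n in "top","scene":
    im=cv2.imread(f"pics/{n}0.png")
    x,y,w,h=(325,205,60,55) if n=="top" else (280,220,60,55)
    cv2.imwrite(f"pics/k_{n}.png",cv2.resize(im[y:y+h,x:x+w],None,fx=10,fy=10,interpolation=cv2.INTER_CUBIC))
t=lambda x,y:np.array([280+x/4.28-.5+.117,140+y/4.28-.5+.117])
s=lambda x,y:np.array([210+x/3.7-.37,210+y/3.7-.37])
L=0.12/np.cos(np.pi/6)
C=[face(L,.115,0),face(L,-.115,0),face(-L,.115,0),face(-L,-.115,0)]
O=[t(58,22),t(470,50),t(32,495),t(422,522)]
f=lambda p:(proj(T,con(p,np.array(C)))-O).ravel()
r=least_squares(f,[.55,-.05,0]);p=r.x
print(p,r.fun)
print("scene pred corners crop",[(q-210+.37)*3.7 for q in proj(S,con(p,np.array(C)))])
for nm,a,b in [("headtop",t(177,388),s(441,103)),("collar",t(178,350),s(415,174)),("headmid",t(177,369),s(430,138)),("bar",t(300,420),None)]:
    if b is not None:
        X,e=tri([(T,a),(S,b)]);print(nm,X,e)
E
```

```text
[ 0.6498 -0.0248 -0.0567] [-1.5182  0.5182  1.3369  0.8739 -0.2827 -0.7881  0.4813 -0.7184]
scene pred corners crop [array([344.6654, 436.9318]), array([ 39.7802, 213.4516]), array([582.6398, 247.6408]), array([314.1659,  72.997 ])]
headtop [0.576  0.0122 0.23  ] [array([ 0.4, -0.2]), array([0.4, 0.1])]
collar [0.6036 0.0116 0.1852] [array([ 0.4, -0.2]), array([0.4, 0.1])]
headmid [0.5892 0.0126 0.2086] [array([ 0.2, -0.1]), array([0.2, 0. ])]
```

View pics/k_top.png

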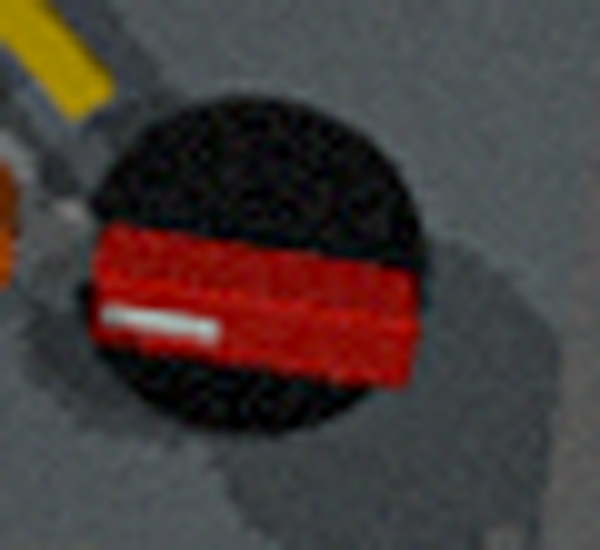

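View pics/k_scene.png

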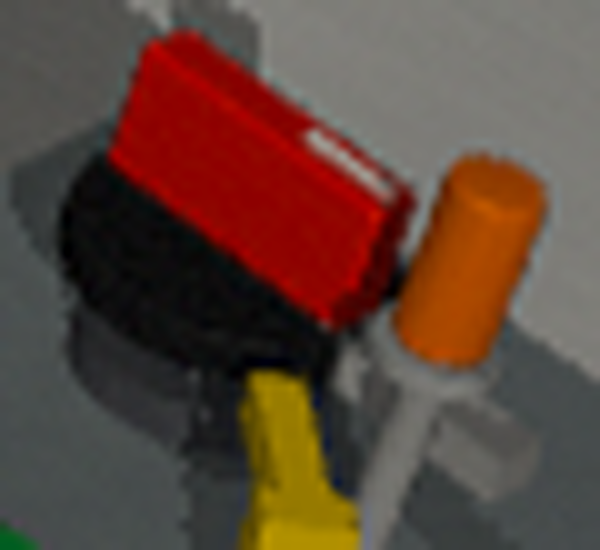

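```bash
cat > fit.py <<'E'
from h import *
T=load("pics/top0.npz");S=load("pics/scene0.npz")
t=lambda x,y:np.array([280+x/4.28-.5+.117,140+y/4.28-.5+.117])
s=lambda x,y:np.array([210+x/3.7-.37,210+y/3.7-.37])
kt=lambda x,y:np.array([325+x/10-.45,205+y/10-.45])
ks=lambda x,y:np.array([280+x/10-.45,220+y/10-.45])
L=0.12/np.cos(np.pi/6)
C=[face(L,.115,0),face(L,-.115,0),face(-L,.115,0),face(-L,-.115,0)]
OT=[t(58,22),t(470,50),t(32,495),t(422,522)]
OS=[s(345,437),s(40,213),s(582,249)]
def bar(k,xx,yy,h): # turn clockwise: left->upslope ; x(across)= upslope at 0
    u,v,a=k; # bar dir (v,u)=(cos a, sin a)
    return face(u+yy*np.sin(a)+xx*np.cos(a), v+yy*np.cos(a)-xx*np.sin(a),h)
B=[(.009,.038,.040),(.009,-.038,.040),(.009,.038,.076),(.009,-.038,.076),(-.009,.038,.076),(-.009,-.038,.076)]
BT=[kt(103,225),kt(418,270),kt(100,282),kt(418,322),kt(95,345),kt(410,388)]
BS=[ks(332,325),ks(110,155),ks(388,212),ks(150,45),ks(410,185),ks(190,33)]
def f(q):
    p=q[:3];k=q[3:6]
    r=[(proj(T,con(p,np.array(C)))-OT),(proj(S,con(p,np.array(C[:3])))-OS)]
    W=con(p,np.array([bar(k,*b) for b in B]))
    r+=[proj(T,W)-BT,proj(S,W)-BS]
    return np.concatenate(r).ravel()
r=least_squares(f,[.65,-.02,-.05,-.04,-.02,0],loss="soft_l1");q=r.x
if __name__=="__main__":
    print(q);print(f(q).reshape(-1,2).round(1).tolist())
    p=q[:3]; u,v,a=q[3:]
    print("grip",con(p,face(u,v,.058)))
    n=R.from_euler('z',p[2]).apply([-.5,0,np.cos(np.pi/6)])
    # pin: from triangulated points to face coordinates
    def inv(X):
        l=R.from_euler('z',-p[2]).apply(X-np.array([p[0],p[1],0])); l[2]-=.145
        return np.array([l[0]*np.cos(np.pi/6)+l[2]*.5,l[1],-l[0]*.5+l[2]*np.cos(np.pi/6)])
    for nm,X,e in [("top",)+tri([(T,kt(-33+0,268))+()][:0] or [(T,t(177,388)),(S,ks(500,178))]),("collartop",)+tri([(T,t(178,350)),(S,s(415,174))])]:
        F=inv(X);print(nm,X,F,e,"from knob u,v",F[0]-u,F[1]-v,np.hypot(F[0]-u,F[1]-v))
    st=face(u+.082*np.sin(.8),v+.082*np.cos(.8),.038); print("stop",con(p,st))
    for d,n in ((T,"top"),(S,"scene")):
        im=cv2.imread(f"pics/{n}0.png"); x,y,w,h=(280,140,120,140) if n=="top" else (210,210,170,160)
        F=4.28 if n=="top" else 3.7
        z=cv2.resize(im[y:y+h,x:x+w],None,fx=F,fy=F,interpolation=cv2.INTER_CUBIC)
        def poly(pts,col):
            P=(proj(d,con(p,np.array(pts)))-[x,y]+.5)*F
            cv2.polylines(z,[P.round().astype(int)],True,col,1)
        th=np.linspace(0,6.28,40)
        poly([face(u+.042*np.cos(b),v+.042*np.sin(b),.04) for b in th],(255,255,0))
        poly([bar((u,v,a),*b) for b in [B[2],B[3],B[5],B[4]]],(255,255,255))
        poly([bar((u,v,a),xx,yy,.04) for xx,yy in [(.008,0),(.008,.09),(-.008,.09),(-.008,0)]],(255,0,255))
        for hh in(.044,.0325): poly([bar((u,v,.8+0*a),xx,yy,hh) for xx,yy in [(.006,.058),(.006,.106),(-.006,.106),(-.006,.058)]],(0,255,0))
        poly([C[0],C[1],C[3],C[2]],(0,0,255))
        cv2.imwrite(f"pics/ov_{n}.png",z)
E
python3 fit.py
```

```text
[ 0.6497 -0.0247 -0.0574 -0.0523 -0.0353  0.0761]
[[-1.5, 0.5], [1.3, 0.9], [-0.4, -0.8], [0.4, -0.7], [-0.1, 0.0], [-0.0, 0.1], [0.2, -0.3], [-0.2, -0.3], [0.1, -0.3], [0.0, -0.4], [0.8, 0.3], [-0.6, 0.5], [0.3, 0.8], [0.7, 1.2], [-0.7, 0.9], [-0.5, 0.1], [-0.8, -0.5], [2.0, 0.6], [0.1, -1.2]]
grip [[ 0.5736 -0.0557  0.1691]]
top [0.5756 0.0129 0.2307] [-0.0232  0.0333  0.1123] [array([ 0., -0.]), array([0., 0.])] from knob u,v 0.029116573678189053 0.06857179533309922 0.07449742262630205
collartop [0.6036 0.0116 0.1852] [-0.0216  0.0336  0.0589] [array([ 0.4, -0.2]), array([0.4, 0.1])] from knob u,v 0.030690589784304154 0.06890718663091683 0.07543283549420926
stop [[ 0.6377 -0.0021  0.1812]]
```

```bash
python3 -c "
import cv2,numpy as np
a=cv2.imread('pics/ov_top.png');b=cv2.imread('pics/ov_scene.png')
b=cv2.resize(b,(629*440//592,440));a=cv2.resize(a,(514*440//599,440));print(a.shape,b.shape)
c=np.hstack([a,b[:,:800-a.shape[1]]]);cv2.imwrite('pics/ov.png',c)"
```

```text
(440, 377, 3) (440, 467, 3)
```

View pics/ov.png

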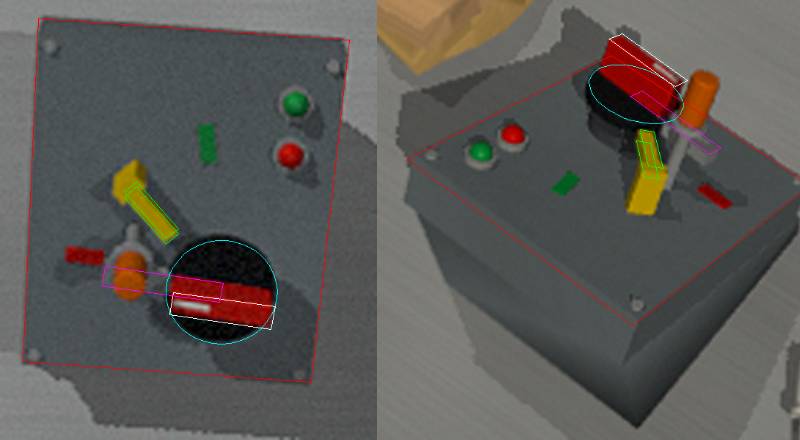

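```bash
cat > fitb.py <<'E'
from h import *
T=load("pics/top0.npz");S=load("pics/scene0.npz")
t=lambda x,y:np.array([130+x/3.5-.36,220+y/3.5-.36])
s=lambda x,y:np.array([410+x/4-.375,210+y/4-.375])
P=np.array([(-.036,.034),(-.036,-.034),(.05,.034),(.05,-.034),(.010,.01),(.010,-.01),(-.036,.01),(-.036,-.01)]);P=np.c_[P,np.full(8,.13)]
OT=[t(160,178),t(248,212),t(205,60),t(295,95)]
OS=[s(277,395),s(195,315),s(165,487),s(87,402),s(190,410),s(172,388),s(250,370),s(222,342)]
f=lambda p:np.concatenate([(proj(T,con(p,P[:4]))-OT),(proj(S,con(p,P))-OS)]).ravel()
r=least_squares(f,[.45,.2,0],loss="soft_l1");p=r.x
print(p,f(p).reshape(-1,2).round(1).tolist())
im=[]
for d,n,x,y,w,h,F in((T,"top",130,220,140,100,4),(S,"scene",410,280,80,80,5)):
    z=cv2.resize(cv2.imread(f"pics/{n}0.png")[y:y+h,x:x+w],None,fx=F,fy=F,interpolation=cv2.INTER_CUBIC)
    Q=((proj(d,con(p,P))-[x,y]+.5)*F).round().astype(int)[[0,2,3,1,7,5,4,6]]
    cv2.polylines(z,[Q],True,(255,255,255),1)
    im.append(cv2.resize(z,None,fx=400/z.shape[0]*.7,fy=400/z.shape[0]*.7))
cv2.imwrite("pics/ovb.png",np.hstack(im)[:, :800])
E
python3 fitb.py
```

```text
[ 0.5147  0.3206 -0.343 ] [[-0.7, -1.7], [-0.0, -1.5], [-0.5, -1.0], [-0.5, -1.4], [0.2, 0.4], [0.2, -1.0], [0.9, -1.2], [-0.1, -2.4], [0.2, 0.1], [-1.3, -0.9], [-0.4, -1.0], [0.6, -0.3]]
```

View pics/ovb.png

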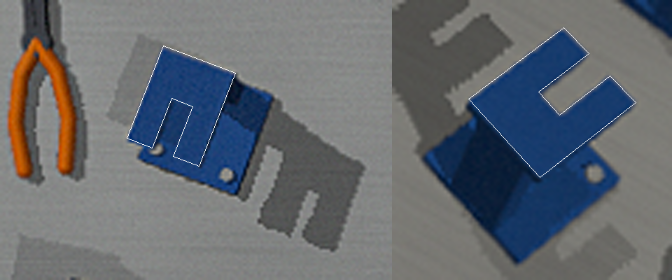

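```bash
cat > geo.py <<'E'
from h import *
CON=np.array([0.6497,-0.0247,-0.0574]); BR=np.array([0.5147,0.3206,-0.343])
Rc=R.from_euler('z',CON[2])
n=Rc.apply([-.5,0,np.cos(np.pi/6)]); up=Rc.apply([np.cos(np.pi/6),0,.5]); left=Rc.apply([0,1,0])
KU,KV=-.0523,-.0353
F=lambda u,v,h: con(CON,face(u,v,h))[0]
def ori(y,z):
    y=y/np.linalg.norm(y); z=z-y*(z@y); z=z/np.linalg.norm(z)
    return R.from_matrix(np.c_[np.cross(y,z),y,z]).as_quat()
PU,PV=-.0228,.0333
E
python3 - <<'E'
from geo import *
from workcell import bot,hand,kinematics,get_obs,vision
print(R.from_quat(get_obs()["orientation"]).as_matrix())
for sg in(1,-1):
    q=ori(-n,sg*up)
    for h in(.092,.17,.3): print(sg,h,F(PU,PV,h),kinematics.solve_ik(F(PU,PV,h),q))
    nz=np.array([BR[0],BR[1],.30]); zz=sg*Rc.apply([1,0,0])
    print("notch",kinematics.solve_ik(nz,ori(np.array([0,0,-1.]),zz)))
    print("knob",kinematics.solve_ik(F(KU,KV,.07),ori(-n,sg*up)))
E
```

```text
[[ 0.9425 -0.0004  0.3343]
 [-0.3343 -0.001   0.9425]
 [-0.     -1.     -0.001 ]]
1 0.092 [0.586  0.0123 0.2133] [ 0.0476  0.1434  2.1208 -0.1493  0.3598  0.2309]
1 0.17 [0.547  0.0146 0.2808] [ 0.0582 -0.0223  2.1199 -0.1151  0.5262  0.1998]
1 0.3 [0.4821 0.0183 0.3934] [ 0.0816 -0.2638  2.0589 -0.094   0.8293  0.1842]
notch [ 0.5546  0.2802  1.6178 -0.      1.2436  0.612 ]
knob [-0.1168  0.1775  2.1811  0.1149  0.2618 -0.1625]
-1 0.092 [0.586  0.0123 0.2133] [ 0.0476  0.1434  2.1208 -0.1493  0.3598 -2.9107]
-1 0.17 [0.547  0.0146 0.2808] [ 0.0582 -0.0223  2.1199 -0.1151  0.5262 -2.9418]
-1 0.3 [0.4821 0.0183 0.3934] [ 0.0816 -0.2638  2.0589 -0.094   0.8293 -2.9574]
notch [ 0.5546  0.2802  1.6178 -0.      1.2436 -2.5296]
knob [-0.1168  0.1775  2.1811  0.1149  0.2618  2.9791]
```

```bash
python3 - <<'E'
from geo import *
from workcell import bot,hand,kinematics,get_obs,vision
q=ori(-n,up)
bot.servo_line([.209,.589,.36],velocity=.3)
bot.reach(F(PU,PV,.19),q)
o=get_obs();print(o["time_s"],o["position"],F(PU,PV,.19),o["wrist_force"])
d=vision.read_camera("wrist");np.savez("pics/w1.npz",**d)
im=d["frame"][:,:,::-1].copy()
cv2.imwrite("pics/w1.png",im)
print(proj(d,[F(PU,PV,.112),F(PU,PV,.068),F(PU,PV,0)]))
E
```

```text
3.0333 [0.5373 0.0157 0.2983] [0.5371 0.0151 0.2981] [1.0633 0.0351 0.2448]
[[312.4952 266.1401]
 [312.7615 242.318 ]
 [313.0404 217.4688]]
```

View pics/w1.png

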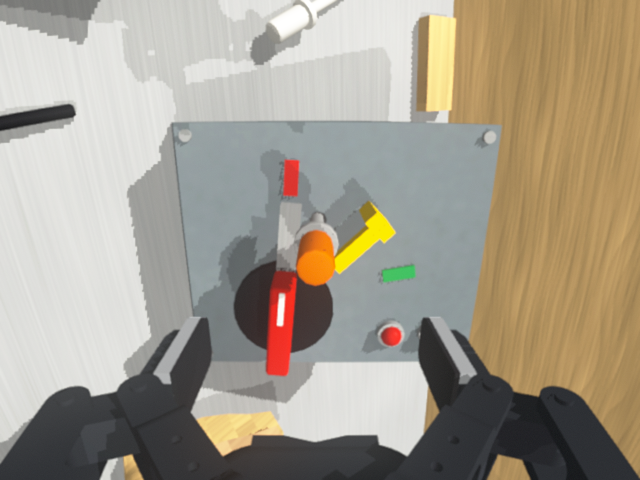

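Wrist view: pin head end centre at (316,267), 3.5 px right of the prediction, so the pin is about 2 mm further up the slope. I'll correct for that, then check the knob in the same picture.

```bash
sed -i 's/^PU,PV=.*/PU,PV=-.0203,.0333/' geo.py; python3 - <<'E'
from geo import *
d=load("pics/w1.npz")
print("head,collar,base",proj(d,[F(PU,PV,.112),F(PU,PV,.068),F(PU,PV,0)]))
z=cv2.imread("pics/w1.png")
x,y,w,h=160,110,350,270
z=cv2.resize(z[y:y+h,x:x+w],None,fx=2.2,fy=2.2,interpolation=cv2.INTER_CUBIC)
def bar(a,xx,yy,h): return F(KU+yy*np.sin(a)+xx*np.cos(a),KV+yy*np.cos(a)-xx*np.sin(a),h)
def pl(P,c): cv2.polylines(z,[((proj(d,P)-[x,y]+.5)*2.2).round().astype(int)],True,c,1)
pl([F(KU+.042*np.cos(b),KV+.042*np.sin(b),.04) for b in np.linspace(0,6.28,40)],(255,255,0))
pl([bar(.076,*q,.076) for q in [(.009,.038),(.009,-.038),(-.009,-.038),(-.009,.038)]],(255,255,255))
pl([bar(.8,*q,.044) for q in [(.006,.058),(.006,.106),(-.006,.106),(-.006,.058)]],(0,255,0))
pl([bar(.076,*q,.04) for q in [(.008,0),(.008,.09),(-.008,.09),(-.008,0)]],(255,0,255))
L=.12/np.cos(np.pi/6)
pl([F(L,.115,0),F(L,-.115,0),F(-L,-.115,0),F(-L,.115,0)],(0,0,255))
cv2.imwrite("pics/w1o.png",z)
E
```

```text
head,collar,base [[316.7125 266.1444]
 [316.309  242.3219]
 [315.8871 217.4722]]
```

View pics/w1o.png

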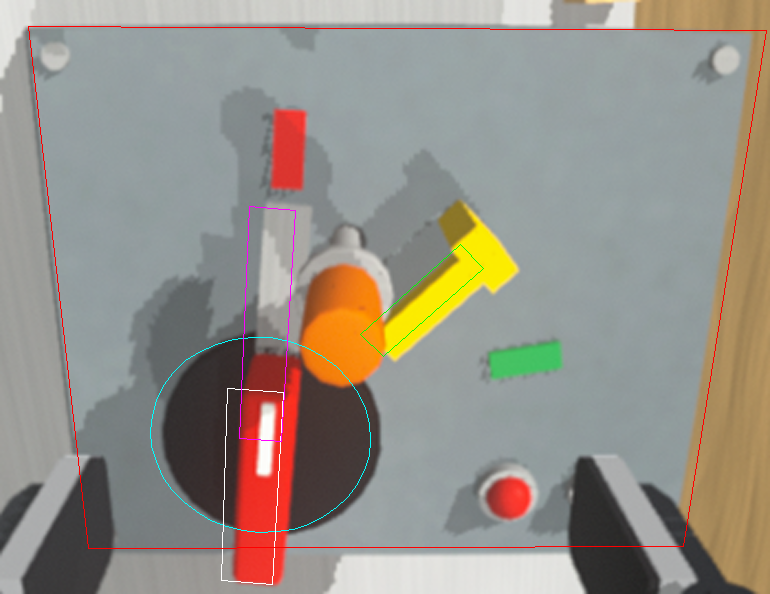

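```bash
sed -i 's/^KU,KV=.*/KU,KV=-.049,-.0353/' geo.py; python3 - <<'E'
from geo import *
from workcell import bot,hand,kinematics,get_obs,vision
q=ori(-n,up)
hand.move_gripper(.06)
bot.servo_line(F(PU,PV,.19),q,velocity=.1)
bot.servo_line(F(PU,PV,.092),q,velocity=.1)
o=get_obs();print(o["time_s"],o["position"],F(PU,PV,.092),o["wrist_force"])
hand.move_gripper(0.018,40)
o=get_obs();print(o["time_s"],o["gripper_width"],o["wrist_force"],o["ft_torque"])
d=vision.read_camera("wrist");cv2.imwrite("pics/w2.png",d["frame"][:,:,::-1])
E
```

```text
4.8417 [0.5882 0.0122 0.215 ] [0.5881 0.0122 0.2145] [ 0.714  -0.1136  0.3337]
5.2583 0.022926026812917704 [-4.2106  0.1222  6.0592] [0.0534 0.4452 0.0141]
```

View pics/w2.png

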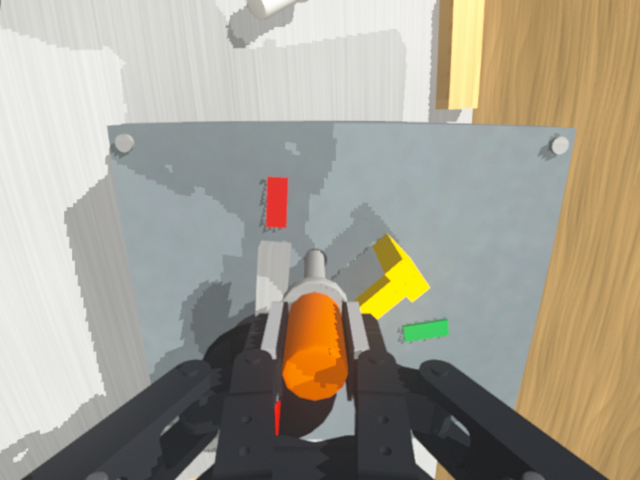

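```bash
python3 - <<'E'
from geo import *
from workcell import bot,hand,kinematics,get_obs,vision
q=ori(-n,up)
hand.move_gripper(0.018,70)
bot.servo_line(F(PU,PV,.11),q,velocity=.06)
o=get_obs();print(o["time_s"],o["wrist_force"],o["gripper_width"])
bot.servo_line(F(PU,PV,.25),q,velocity=.2)
o=get_obs();print(o["time_s"],o["wrist_force"],o["ft_torque"],o["gripper_width"],o["position"])
for c in("wrist","scene"):
    d=vision.read_camera(c);cv2.imwrite(f"pics/{c}3.png",d["frame"][:,:,::-1]);np.savez(f"pics/{c}3.npz",**d)
E
```

```text
5.975 [-0.1487 -0.371  -1.8399] 0.022349505281988962
6.825 [-0.1076 -0.1145 -1.7235] [ 0.0649  0.3534 -0.0203] 0.02230422856353813 [0.509  0.0167 0.3503]
```

View pics/wrist3.png

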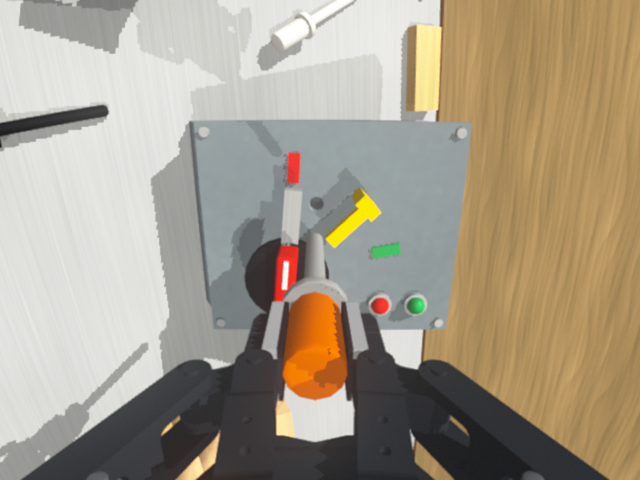

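View pics/scene3.png

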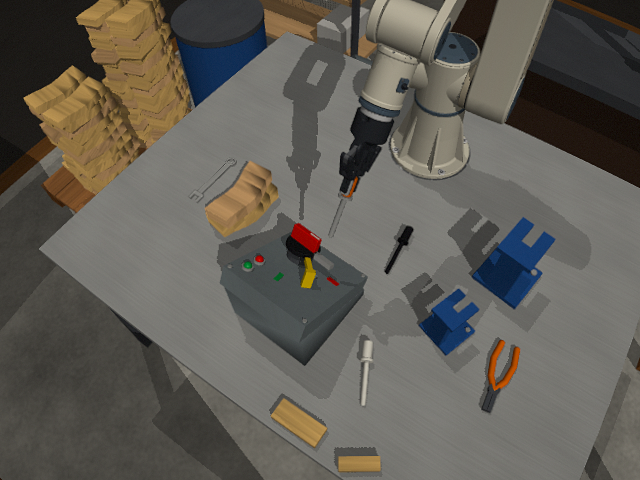

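```bash
python3 - <<'E'
from geo import *
d=load("pics/wrist3.npz");s=load("pics/scene3.npz")
TP=np.array([0.509,0.0167,0.3503])
print("tip,collarunder,headtop",proj(d,[TP-n*.132,TP-n*.03,TP+n*.02]),proj(s,[TP-n*.132,TP-n*.03,TP+n*.02]))
print("bore",proj(d,F(PU,PV,0)))
a=cv2.imread("pics/wrist3.png")[200:420,230:400]; b=cv2.imread("pics/scene3.png")[140:260,280:400]
cv2.imwrite("pics/c5.png",np.hstack([cv2.resize(a,(425,550),interpolation=2),cv2.resize(b,(375,375),interpolation=2)[:, :] if 0 else cv2.copyMakeBorder(cv2.resize(b,(375,375),interpolation=2),0,175,0,0,0)]))
E
```

```text
tip,collarunder,headtop [[313.3551 237.0233]
 [312.6165 303.7936]
 [311.861  372.643 ]] [[329.7683 235.8256]
 [344.5007 196.3638]
 [352.264  175.5749]]
bore [[314.4801 201.897 ]]
```

View pics/c5.png

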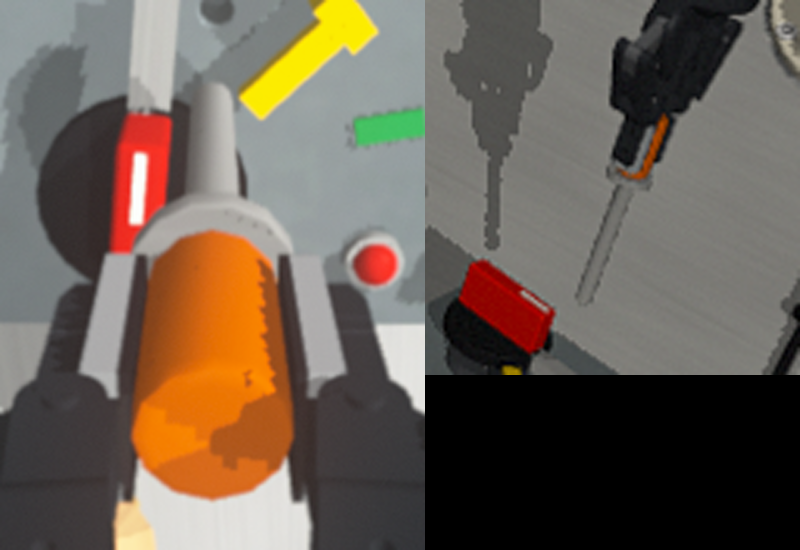

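```bash
python3 - <<'E'
from geo import *
from workcell import bot,hand,kinematics,get_obs,vision
q=ori(np.array([0,0,-1.]),Rc.apply([1,0,0]))
bot.reach([BR[0],BR[1],.33],q)
bot.servo_line([BR[0],BR[1],.285],q,velocity=.15)
o=get_obs();print(o["time_s"],o["wrist_force"],o["ft_torque"],o["position"])
TP=o["position"]
for c in("wrist","scene","top"):
    d=vision.read_camera(c);cv2.imwrite(f"pics/{c}4.png",d["frame"][:,:,::-1]);np.savez(f"pics/{c}4.npz",**d)
    print(c,proj(d,[TP-[0,0,.132],TP-[0,0,.03],[BR[0],BR[1],.13]]).tolist())
E
python3 -c "
import cv2,numpy as np
a=cv2.imread('pics/wrist4.png')[130:430,140:460]
b=cv2.imread('pics/scene4.png')[240:370,380:500]
cv2.imwrite('pics/c6.png',np.hstack([cv2.resize(a,None,fx=1.4,fy=1.4),cv2.resize(b,(350,420),interpolation=2)]))"
```

```text
8.5417 [-0.1555 -0.7714 -0.8905] [ 0.0063 -0.0111 -0.0228] [0.5149 0.3197 0.2855]
wrist [[313.4338949862686, 236.8325419422906], [313.03789894166323, 303.43269437658535], [313.18020770655943, 226.61387625633358]]
scene [[459.4152707685802, 301.97177448351266], [470.4597479084625, 280.52901898422857], [457.49003512480226, 306.5651704739264]]
top [[191.19573377040018, 258.797075837511], [180.977390154497, 254.25730204129744], [192.97208184744392, 259.8213656008779]]
```

View pics/c6.png

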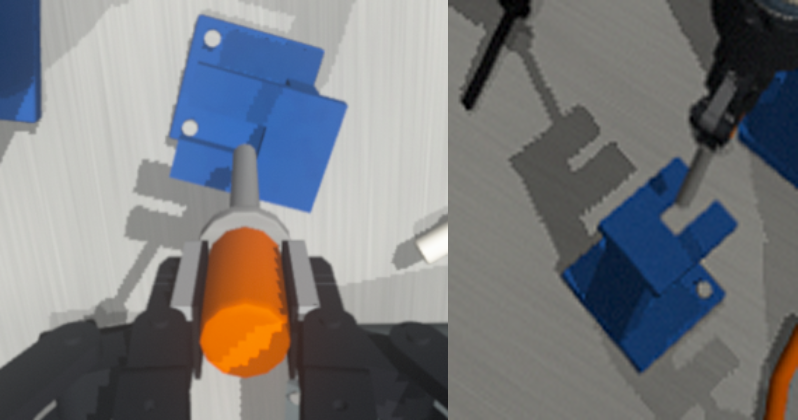

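```bash
python3 - <<'E'
from geo import *
d=load("pics/wrist4.npz")
P=np.array([(-.036,.034),(.05,.034),(.05,-.034),(-.036,-.034),(-.036,-.01),(.01,-.01),(.01,.01),(-.036,.01)]);P=con(BR,np.c_[P,np.full(8,.13)])
x,y,w,h,Fz=240,180,170,120,4.5
z=cv2.resize(cv2.imread("pics/wrist4.png")[y:y+h,x:x+w],None,fx=Fz,fy=Fz,interpolation=2)
cv2.polylines(z,[((proj(d,P)-[x,y]+.5)*Fz).round().astype(int)],True,(255,255,255),1)
cv2.imwrite("pics/c7.png",z)
E
```

```text
(no output)
```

View pics/c7.png

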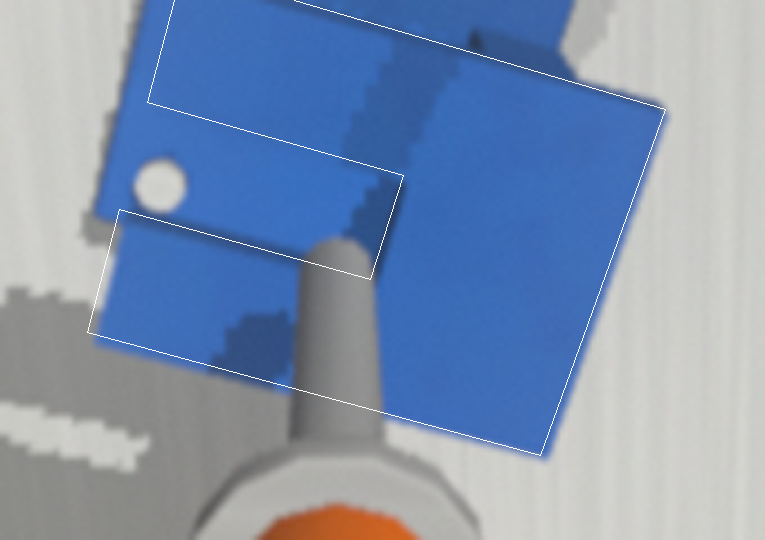

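```bash
python3 - <<'E'
from geo import *
from workcell import bot,hand,kinematics,get_obs,vision
q=ori(np.array([0,0,-1.]),Rc.apply([1,0,0]))
b=[BR[0],BR[1]]
bot.servo_line(b+[.24],q,velocity=.08); print(get_obs()["wrist_force"])
bot.servo_line(b+[.167],q,velocity=.1); print(get_obs()["wrist_force"])
for z in np.arange(.165,.154,-.0015):
    bot.servo_line(b+[z],q,velocity=.03)
    o=get_obs();print(z,o["position"],o["wrist_force"])
    if o["wrist_force"][2]>3: break
print(o["time_s"])
d=vision.read_camera("wrist");cv2.imwrite("pics/w5.png",d["frame"][:,:,::-1])
E
```

```text
[ 0.7959 -0.1142 -0.9126]
[ 0.4249 -0.1567 -1.0823]
0.165 [0.5148 0.3207 0.1654] [ 0.389   1.1713 -0.6557]
0.1635 [0.5147 0.3206 0.1635] [-0.5267 -0.0488 -1.8768]
0.162 [0.5146 0.3205 0.1618] [-0.0915 -0.7151 -0.2911]
0.1605 [0.5146 0.3206 0.1604] [-0.3275  1.1319 -1.0901]
0.159 [0.5148 0.3207 0.1599] [-3.6917 -1.5215  8.3533]
11.5333
```

View pics/w5.png

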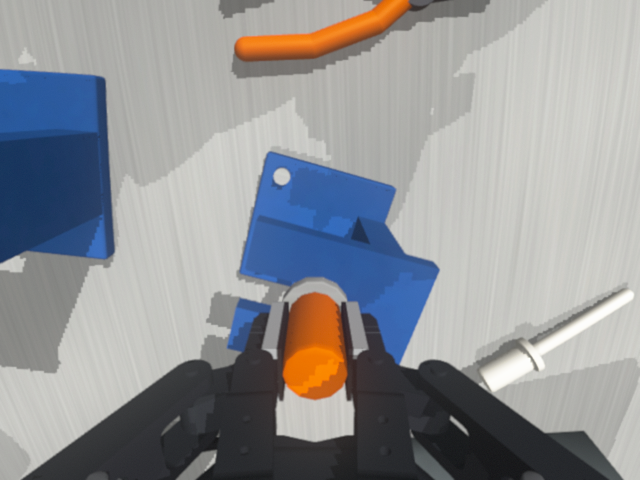

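Contact at the expected height, with the collar on the plate in the slot. Releasing.

```bash
python3 - <<'E'
from geo import *
from workcell import bot,hand,kinematics,get_obs,vision
q=ori(np.array([0,0,-1.]),Rc.apply([1,0,0]))
b=[BR[0],BR[1]]
bot.servo_line(b+[.1605],q,velocity=.03)
hand.move_gripper(.06)
print(get_obs()["wrist_force"])
bot.servo_line(b+[.30],q,velocity=.15)
print(get_obs()["time_s"])
for c in("wrist","scene"):
    d=vision.read_camera(c);cv2.imwrite(f"pics/{c}6.png",d["frame"][:,:,::-1]);np.savez(f"pics/{c}6.npz",**d)
    print(c,proj(d,[b+[.13],b+[.18],b+[.03]]).tolist())
E
python3 -c "
import cv2,numpy as np
a=cv2.imread('pics/wrist6.png')[130:370,180:440]
b=cv2.imread('pics/scene6.png')[240:370,400:520]
cv2.imwrite('pics/c8.png',np.hstack([cv2.resize(a,(450,415),interpolation=2),cv2.resize(b,(345,415),interpolation=2)[:, :345]]))"
```

```text
[ 0.4205 -0.6009  0.3177]
13.3667
wrist [[314.36398922100034, 222.444206643629], [314.2937492267579, 241.9585831839838], [314.4547599860268, 197.269358841903]]
scene [[457.49003512480226, 306.5651704739264], [462.5227328244143, 296.8753897499507], [448.4594803042964, 323.8449015169509]]
```

View pics/c8.png

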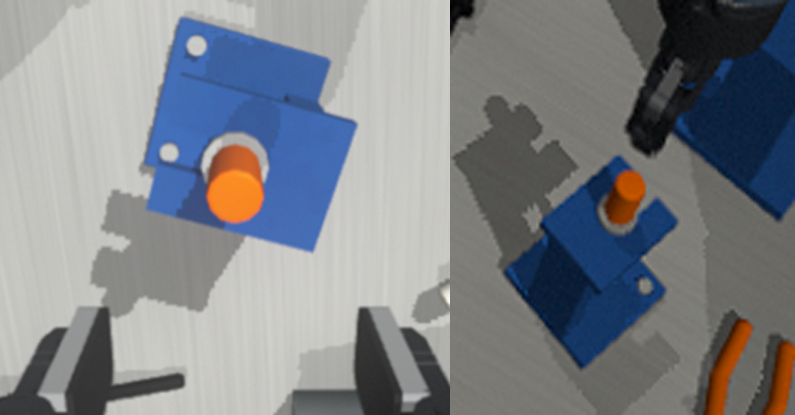

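```bash
cat >> geo.py <<'E'
def ko(a,sg=1): return ori(-n,sg*(up*np.cos(a)-left*np.sin(a)))
E
python3 - <<'E'
from geo import *
from workcell import bot,hand,kinematics,get_obs,vision
for sg in(1,-1):
    for a in(.08,.8,1.45): print(sg,a,kinematics.solve_ik(F(KU,KV,.05),ko(a,sg)))
bot.reach(F(KU,KV,.17),ko(.08))
o=get_obs();print(o["time_s"],o["position"])
d=vision.read_camera("wrist");cv2.imwrite("pics/w7.png",d["frame"][:,:,::-1]);np.savez("pics/w7.npz",**d)
z=cv2.imread("pics/w7.png")
x,y,w,h=160,110,350,270
z=cv2.resize(z[y:y+h,x:x+w],None,fx=2.2,fy=2.2,interpolation=cv2.INTER_CUBIC)
def bar(a,xx,yy,h): return F(KU+yy*np.sin(a)+xx*np.cos(a),KV+yy*np.cos(a)-xx*np.sin(a),h)
def pl(P,c): cv2.polylines(z,[((proj(d,P)-[x,y]+.5)*2.2).round().astype(int)],True,c,1)
pl([F(KU+.042*np.cos(b),KV+.042*np.sin(b),.04) for b in np.linspace(0,6.28,40)],(255,255,0))
pl([bar(.076,*q,.076) for q in [(.009,.038),(.009,-.038),(-.009,-.038),(-.009,.038)]],(255,255,255))
pl([bar(.8,*q,.044) for q in [(.006,.058),(.006,.106),(-.006,.106),(-.006,.058)]],(0,255,0))
pl([bar(.076,*q,.04) for q in [(.008,0),(.008,.09),(-.008,.09),(-.008,0)]],(255,0,255))
cv2.imwrite("pics/w7o.png",z)
E
```

```text
1 0.08 [-0.115   0.225   2.1678  0.1278  0.2277 -0.0944]
1 0.8 [-0.115   0.225   2.1678  0.1278  0.2277  0.6256]
1 1.45 [-0.115   0.225   2.1678  0.1278  0.2277  1.2756]
-1 0.08 None
-1 0.8 [-0.115   0.225   2.1678  0.1278  0.2277 -2.516 ]
-1 1.45 [-0.115   0.225   2.1678  0.1278  0.2277 -1.866 ]
14.8667 [ 0.5212 -0.0522  0.2681]
```

View pics/w7o.png

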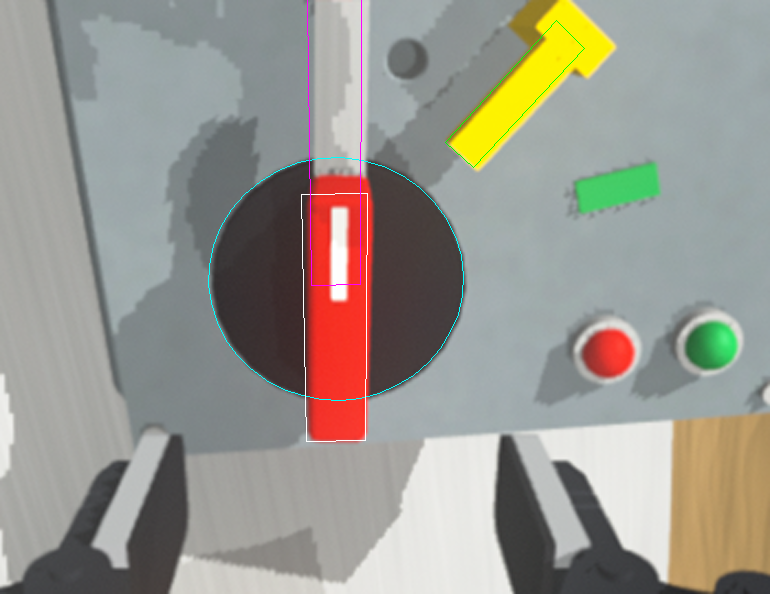

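```bash
sed -i 's/^KU,KV=.*/KU,KV=-.048,-.0353/' geo.py; python3 - <<'E'
from geo import *
from workcell import bot,hand,kinematics,get_obs,vision
a=.08
hand.move_gripper(.05)
bot.servo_line(F(KU,KV,.064),ko(a),velocity=.12)
hand.move_gripper(.012,70)
o=get_obs();print(o["time_s"],o["gripper_width"],o["wrist_force"],o["ft_torque"])
f=lambda o:(o["wrist_force"]@n,o["wrist_force"]@up,o["wrist_force"]@left,o["ft_torque"]@n)
for k in(.004,.008,.011):
    bot.servo_line(F(KU,KV,.064-k),ko(a),velocity=.03)
    o=get_obs();print(k,np.round(f(o),2),o["gripper_width"],o["position"]-F(KU,KV,.064-k))
d=vision.read_camera("wrist");cv2.imwrite("pics/w8.png",d["frame"][:,:,::-1])
E
```

```text
16.6083 0.016728899511113497 [-4.6686  0.1446  3.0173] [0.0834 0.5539 0.0221]
0.004 [ 7.   -3.91 -0.68 -0.02] 0.016967119361996158 [-0.0004  0.0001 -0.0002]
0.008 [10.31 -3.63  0.61  0.02] 0.01667885377962698 [-0.0004  0.0001 -0.    ]
0.011 [12.87 -2.87  0.56 -0.03] 0.016947544978884788 [-0.0005  0.0001  0.0001]
```

View pics/w8.png

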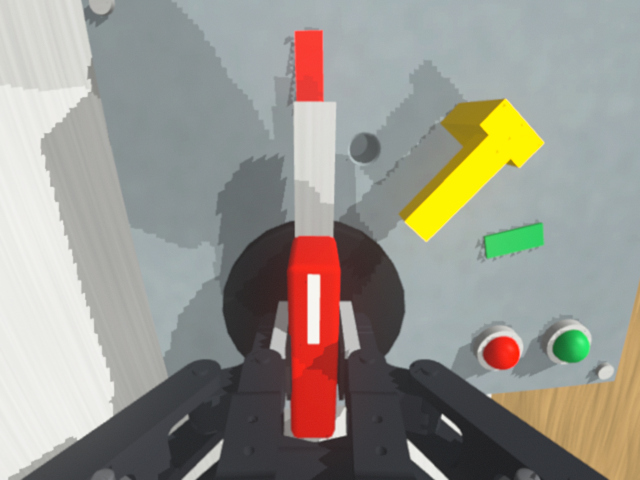

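```bash
python3 - <<'E'
from geo import *
from workcell import bot,hand,kinematics,get_obs,vision
a0=.08
f=lambda o:(o["wrist_force"]@n,o["wrist_force"]@up,o["wrist_force"]@left,o["ft_torque"]@n)
hh=.064-.0125
bot.servo_line(F(KU,KV,hh),ko(a0),velocity=.03)
print(np.round(f(get_obs()),2))
for a in np.arange(.18,1.34,.1):
    bot.reach(F(KU,KV,hh),ko(a))
    o=get_obs();g=f(o);print(round(a,2),round(o["time_s"],2),np.round(g,2))
    if abs(g[3])>1.5 or np.hypot(g[1],g[2])>30: print("STOP");break
d=vision.read_camera("wrist");cv2.imwrite("pics/w9.png",d["frame"][:,:,::-1]);np.savez("pics/w9.npz",**d)
E
```

```text
[29.97 -5.22  0.45 -0.04]
0.18 17.98 [30.69 -5.58 -0.8  -0.09]
0.28 18.23 [31.03 -6.5   0.61 -0.09]
0.38 18.48 [31.42 -5.55 -0.83 -0.08]
0.48 18.73 [30.24 -5.86 -1.2  -0.07]
0.58 18.98 [30.22 -5.73 -0.77 -0.05]
0.68 19.23 [29.71 -5.97 -2.23 -0.03]
0.78 19.48 [29.97 -5.32 -1.47 -0.04]
0.88 19.73 [29.9  -5.65 -1.23 -0.04]
0.98 19.98 [31.3  -6.17 -2.63 -0.05]
1.08 20.23 [30.22 -6.43 -2.28 -0.02]
1.18 20.48 [29.95 -6.01 -3.29 -0.02]
1.28 20.73 [30.17 -6.2  -2.79 -0.07]
```

View pics/w9.png

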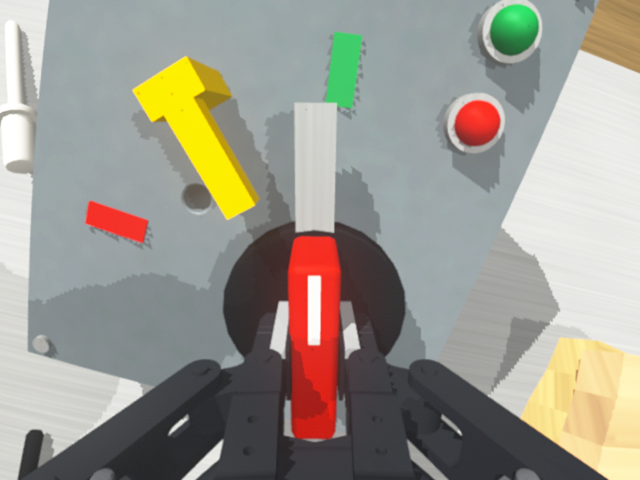

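```bash
python3 - <<'E'
from geo import *
from workcell import bot,hand,kinematics,get_obs,vision
f=lambda o:(o["wrist_force"]@n,o["wrist_force"]@up,o["wrist_force"]@left,o["ft_torque"]@n)
hh=.064-.0105
a=1.28
bot.servo_line(F(KU,KV,hh),ko(a),velocity=.03)
t0=f(get_obs())[3];print(np.round(f(get_obs()),2))
while a<1.5:
    a+=.02
    bot.reach(F(KU,KV,hh),ko(a))
    g=f(get_obs());print(round(a,2),np.round(g,2))
    if abs(g[3]-t0)>.35: print("end stop");break
print(get_obs()["time_s"])
# back off slightly toward zero torque
bot.reach(F(KU,KV,hh),ko(a-.01));print(np.round(f(get_obs()),2))
for h in(.058,.0645):
    bot.servo_line(F(KU,KV,h),ko(a-.01),velocity=.04)
    print(h,np.round(f(get_obs()),2))
d=vision.read_camera("wrist");cv2.imwrite("pics/w10.png",d["frame"][:,:,::-1])
E
```

```text
[13.14 -3.92 -2.7  -0.07]
1.3 [11.44 -3.41 -2.23 -0.05]
1.32 [11.99 -3.41 -3.59 -0.06]
1.34 [12.04 -3.88 -3.41 -0.03]
1.36 [12.2  -4.04 -2.41 -0.07]
1.38 [12.01 -4.29 -2.92 -0.05]
1.4 [12.42 -3.01 -3.03  0.02]
1.42 [11.87 -4.26 -2.98  0.37]
end stop
22.775
[11.9  -4.53 -2.66  0.33]
0.058 [ 8.4  -4.53 -2.53  0.28]
0.0645 [ 4.07 -3.46 -3.72  0.26]
```

View pics/w10.png

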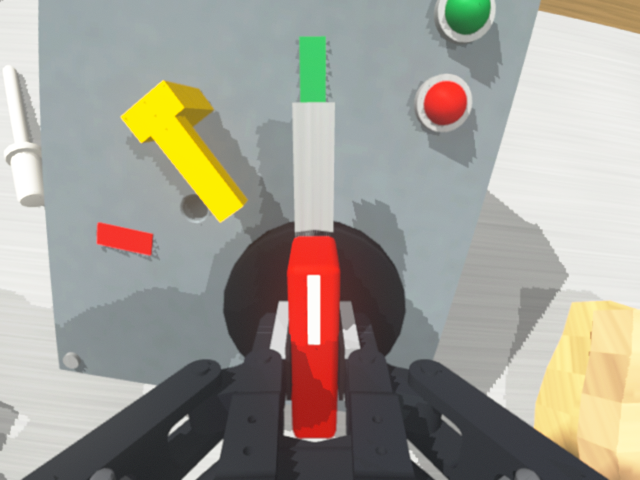

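The arm has reached the end stop and lines up with the green mark at (313,70). Releasing and retreating.

```bash
python3 - <<'E'
from geo import *
from workcell import bot,hand,kinematics,get_obs,vision
hand.move_gripper(.05)
bot.servo_line(F(KU,KV,.20),ko(1.41),velocity=.15)
bot.dwell(.3)
o=get_obs();print(o["time_s"],o["wrist_force"])
for c in("wrist","scene"):
    d=vision.read_camera(c);cv2.imwrite(f"pics/{c}11.png",d["frame"][:,:,::-1]);np.savez(f"pics/{c}11.npz",**d)
z=cv2.imread("pics/wrist11.png");d=load("pics/wrist11.npz")
for r,c in((.04,(255,255,0)),(.028,(0,0,255))):
    P=proj(d,[F(KU+.042*np.cos(b),KV+.042*np.sin(b),r) for b in np.linspace(0,6.28,40)])
    cv2.polylines(z,[P.round().astype(int)],True,c,1)
cv2.imwrite("pics/w11o.png",z)
s=cv2.imread("pics/scene11.png")
cv2.imwrite("pics/s11.png",cv2.resize(s[210:370,220:500],(798,456),interpolation=2))
E
```

```text
25.4167 [ 0.5875  0.8359 -0.0707]
```

View pics/w11o.png

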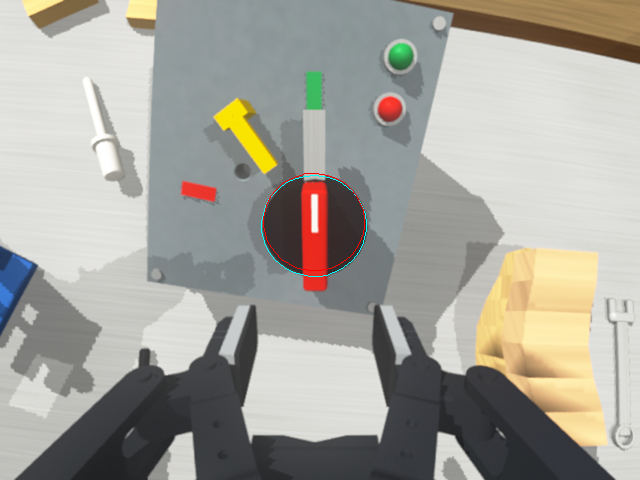

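View pics/s11.png

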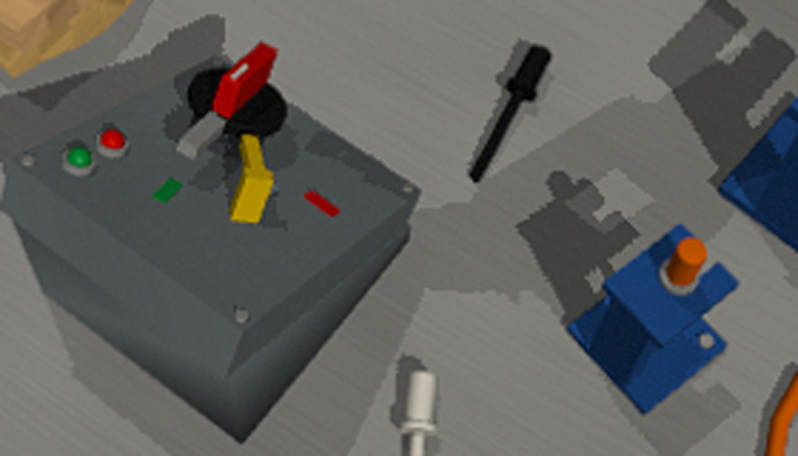

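Knob arm at the green mark and sprung out (the disc outline matches the 40 mm height), pin upright in the bracket, nothing in contact with the robot.

```bash
python3 -c "
from workcell import hand_in; print(hand_in())"
```

```text
the job is handed in; nothing more can be done
None
```

The job is done and handed in at about 25 s of the 56 s allowed; the hand-in gives no verdict.

- **Pin:** I gripped the orange head and drew the pin straight out along the face normal. I lowered it from above into the notch of the smaller bracket, and the collar touched at the expected height. The last pictures show it upright in the notch.
- **Knob:** I gripped the bar, pushed it in and turned it clockwise under the yellow stop until the torque rose at 1.42 rad commanded. I then let it spring back out and released it. In the last picture the arm points at the green mark, and the disc outline fits the sprung-out height better than the pushed-in one.
- **Robot:** At hand-in the gripper was about 0.12 m clear of the knob, with wrist force near zero.
- **Bystanders:** The blanks and the wrench look undisturbed in the last picture. The pliers were not checked individually; the arm went nowhere near them.

Two checks disagreed. The first two-camera fit put the pin 2.5 mm and the knob about 4 mm too low on the slope; I corrected both from the wrist camera before gripping. While turning, I pushed with about 30 N, more than the spring's 15 N, because the knob was at its inner stop, so I backed off 2 mm before the final turn.

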